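# Shorten the telescoping splint by one hole

## Task

Shorten the blue telescoping splint by exactly one hole: slide its yellow lock bolt fully out, press the red sprung button and push the collar along the tube so that the button clicks out again in the next hole, then slide the lock bolt fully home. Leave the things standing around it where they are.

Things in the scene. Friction and masses are not known exactly. Their poses are not given: they have to be found in the camera images.
- rig: Fixed steel bracket of the splint, base plate 380 x 90 x 6 mm. Origin on the shelf under mid splint; z up, x along the splint from the blue forearm shell (x -190 to -105 mm, 92 mm high) to the blue end plate, y to the lock bolt. All x, y below are in this frame, z above the shelf. A slim fixed tube, 24 mm wide, top at z 46 mm, with dark holes at 30 mm pitch, lies along x at y 0.
- runner (a joint): Travel of the sliding half (grey collar, wide tube, blue end plate), m: 0 in the first hole, grows as it moves to -x (shorter). Holes at 0, 0.030 (the next) and 0.060, 1.3 mm play each way. Friction 2.5 N, no spring. Moves only with bolt out and button pressed. Button let go between holes: it stays down, the collar still slides, and it snaps out at the next hole and stops the collar.
- collar (a point): Middle of the top face of the grey collar (70 mm in x, 44 mm in y, top at z 55 mm), under the red button; at x 10 mm, y 0 at the start, moves with the sliding half. Two upright grey fins across it, 8 mm thick, 44 mm wide, up to z 88 mm, stand centred 31 mm either side of it in x: 54 mm clear between them, the button in the middle.
- shell_fin (a point): Middle of the top edge (z 88 mm) of the fin on the shell side (-x) of the collar. A fingertip between the fins can press the button and push this fin towards -x. The sliding half ends in an upright blue end plate, 10 mm thick, 100 mm wide, up to z 110 mm, 190 mm from this fin towards +x.
- press (a joint): How far the red button is pressed, m: 0 out, 0.0095 fully in. From about 0.007 its pin is clear of the hole. Sprung: 2.5 N to start, about 5.3 N at 0.007, 6.3 N fully in.
- button_top (a point): Centre of the top of the red button, 38 mm (x) by 28 mm (y), z 67 mm when out and 57.5 mm when fully in. It moves with the collar.
- bolt (a joint): Position of the lock bolt, m: 0 fully home (locked), 0.020 fully out (free). It slides straight along the rig's y, outwards is +y. Friction about 2.5 N, stays where it is left. It goes home only when the collar stands in a hole.
- bolt_tab (a point): Middle of the top edge of the yellow bolt tab, an upright plate 44 mm (rig x) by 10 mm (rig y), from z 32 to 90 mm. At x 45 mm of the rig, y 90 mm when home and 110 mm when out. Push its flat faces: on the side towards the tube there are about 50 mm free above the dark guide block, whose top is at z 50 mm; the far side is free.
- dispenser: White plastic push dispenser, 68 mm diameter, 167 mm tall, loose, bystander. Origin under its centre.
- tumbler: Stainless steel tumbler, 74 mm diameter, 100 mm tall, loose, bystander. Origin under its centre.
- bowl: White ceramic bowl, 110 mm diameter, 50 mm tall, loose, bystander. Origin under its centre.
- tin: Round aluminium balm tin, 68 mm diameter, 24 mm tall, loose, bystander. Origin under its centre.
- carton: Cardboard box, 60 x 90 x 50 mm, loose, bystander. Origin under its centre.
- tape: Roll of white tape, 72 mm diameter, 30 mm tall, lying flat, loose, bystander. Origin under its centre.

How it is judged (in metres and radians):
On the way, in this order (a step that is already met when the one before it is completed fails the run):
1. the lock bolt is slid out, with the collar still in its first hole (value of joint bolt above 0.016 m and value of joint runner below 0.005 m), for 0.1 s.
2. with the bolt out, the red button is pressed in (value of joint bolt above 0.014 m and value of joint press above 0.006 m), for 0.05 s.
3. with the bolt still out, the collar stands in the next hole and the button has clicked out (value of joint runner between 0.027 and 0.033 m and value of joint press below 0.002 m and value of joint bolt above 0.014 m), for 0.2 s.
At the end, for the whole second after the job is handed in: The splint is one hole shorter (runner at 0.030 within 3 mm) and at rest, the button is out (less than 2 mm pressed) and the lock bolt is home (within 3 mm) (value of joint runner between 0.027 and 0.033 m and value of joint press below 0.002 m and value of joint bolt below 0.003 m and velocity of joint runner between -0.005 and 0.005 m/s); the robot touches nothing.
It fails at once if a thing standing around is shoved more than 25 mm (distance of any of dispenser, tumbler, bowl, tin, carton, tape from where it was at the start of the episode above 0.025 m).
It fails at once if a thing standing around is tipped over (angle between any of dispenser, tumbler, bowl, tin, carton, tape's own z axis and vertical above 0.4 rad).
It also fails if it takes over 51 s, if anything falls off the work surface, if the arm or the gripper's body presses on something with over 40 N, if the wrist force passes 120 N, or if a joint passes its speed limit or range.

## Robot

A 6-joint arm with a two-finger parallel gripper is mounted at the origin on the work surface. World frame = base frame: x ahead of the robot, y to its left, z up, the work surface at z = 0. Lengths are in mm, angles in rad, forces in N, time in s.
With the tool pointing down it reaches from about 350 to 975 mm from the base axis. Payload 7.1 kg.
Tool frame: the origin (TCP) lies at the very end of the fingers, on their centre line; the grasp point (between the pads) lies tcp_to_grasp behind it (tcp_to_grasp is the distance from the TCP to the grasp point, in mm); z points along the fingers, x is the direction in which the jaws open and shut, and the axes are right-handed (so a half turn about z gives the same grasp; the last joint's range is limited). The gripper opens to 88 mm and grips with 3 to 60 N. Pads are 20 mm wide; open, the fingers measure 115 mm over their backs; the gripper's body (75 mm by 178 mm) begins 61 mm behind the grasp point.
Start: joints at [-1.264, 0.423, 1.63, -0, 1.089, -0.019], TCP at [200.059, -592.099, 184.575] pointing down, gripper open.
Joint ranges: [-3, 3], [-0.9, 2.11], [0.09, 2.58], [-1.31, 4.45], [0.11, 2.69], [-2.54, 2.54]. Speed limits (rad/s): [2.39, 2.39, 3.01, 3.14, 3.14, 3.14].

## Interface

Orientations are given as a rotation vector (axis times angle).
In Python, from workcell import get_obs, get_image, close_job, recognise, mark_of, tcp_to_grasp gives the robot as it stands. The module is installed in compiled form; this text tells all that it offers.
- The arm moves only by the tool move_arm, never from a script. Its argument "motion" is a list of rows, each a list of 7 numbers: the shift along the world's x, y, z in mm, then the turn, a rotation vector about the world's x, y, z in rad, then the finger opening in mm, from 0 to 87.8. A call has 1 to 5 rows; each row is the pose to reach, as a shift and turn from the pose commanded when the call began; what a row does not reach only later rows make up. A row lasts 1/12 s, in which the tool goes at most 41.7 mm and 7.16 degrees, less where a joint would pass 70% of its speed; a pose out of reach is approached as far as the arm can. A call with a gripper value outside its range is refused whole. The fingers move at their own pace and stop on an object; the grip force is fixed at half the most. Time passes only in rows, so rows that repeat a pose let the fingers close. It gives the time, the measured TCP pose, the force and the opening at its end, in the units of the state.
- get_obs(): the state, without advancing time (a new reading comes with each control period).
- get_image(name): name is "scene" or "top" or "wrist"; returns a dict with "color" (384x512x3 uint8, red, green, blue), "mtx" (3x3 intrinsics, pixels), "k1" (the pictures are not rectified: a ray, as slopes to the right and down, at radius r is drawn at 1 + k1 r^2 times it, then the intrinsics apply), "camera_from_world" (4x4, takes a point from world to camera coordinates). Camera axes: x right, y up, looking along -z (the intrinsics and any distortion apply to the point x, -y, -z); pixel columns grow to the right and rows downward; lengths in mm; the calibration is good to about 2 mm. A picture is of the moment at which its call begins. There is no depth.
- close_job(): hands the job in, once; it reports no verdict.
Trained networks look in a picture, given as the dict that the camera call returned (one of the last four; its "shot" number tells which), for a name from the list of things; names that differ only in an ending like _2 or _b are one class to them, and where a whole thing is asked for, a point or a joint stands for the part that bears it (a point fixed in the world has none). Each returns a list of dicts, best first, with "p" (0 to 1); they miss things now and then, are a little off and sometimes report something else, mostly with a low value. They report only what shows in the picture. A call takes as long as a camera call.
- recognise(picture, label): "bbox" ([centre column, centre row, width, height] in pixels, round what is visible of it).
- mark_of(picture, label): "location" ([row, column] in pixels: a listed point, or the origin of a listed thing).
The state is a dict: "t": time; "qpos": joint angles; "qvel": joint speeds; "joint_torque": joint torques, N m; "ee_pos": TCP position; "orientation": TCP orientation; "ft_force": force on the tool from outside, world axes, zero at the start; "moment": the same for the moment, N m; "width": finger opening in mm.
Only numpy, scipy, OpenCV 4.12 (cv2) and the standard library are available. Lean on these libraries where they do the work, as an engineer would, in place of code of your own. Each camera call takes 0.05 s, during which the arm holds its last target. There are 200 camera calls.

## Working session

There is one attempt and no reset: what is moved stays moved. The work goes in short steps, Python scripts to look and compute and a tool call to move; the robot and the scene stay as the last step left them, time stands still between calls to the robot, and variables do not carry over. Pictures are saved under pics/ and viewed, about 8 in all and at most 12, crops included, and the job is handed in when it is done.

Besides the shell and the picture viewer there is one more tool, called as name(argument=value, ...), one argument or row to a line, values as JSON. move_arm: Moves the arm, as the interface text tells. Its arguments: {"type":"object","properties":{"motion":{"type":"array"}},"required":["motion"]}

```bash
mkdir -p pics; cat > h.py <<'E'
import numpy as np, cv2
from scipy.optimize import least_squares
from workcell import *
def proj(im,P):
    P=np.atleast_2d(P); c=(im["camera_from_world"]@np.c_[P,np.ones(len(P))].T).T[:,:3]
    s=np.c_[c[:,0],-c[:,1]]/-c[:,2:3]; r2=(s**2).sum(1,keepdims=True); s=s*(1+im["k1"]*r2)
    return s@im["mtx"][:2,:2].T+im["mtx"][:2,2]
def at_z(im,uv,z):
    f=lambda q:(proj(im,[q[0],q[1],z])[0]-uv)
    return least_squares(f,[500,-300]).x
def save(im,n): cv2.imwrite("pics/"+n,im["color"][:,:,::-1])
E
python3 - <<'E'
from h import *
ims={n:get_image(n) for n in("scene","top","wrist")}
for n in ims: save(ims[n],n+"0.png")
cv2.imwrite("pics/both0.png",np.hstack([cv2.resize(ims[n]["color"],(800,600))[:,:,::-1] for n in("top",)]))
print(get_obs(), tcp_to_grasp)
zs=dict(collar=55,shell_fin=88,button_top=67,bolt_tab=90,rig=0,dispenser=0,tumbler=0,bowl=0,tin=0,carton=0,tape=0)
for n in("top","scene"):
  for l,z in zs.items():
    for d in mark_of(ims[n],l)[:2]:
      uv=np.array(d["location"])[::-1]; print(n,l,round(d["p"],2),uv.round(),at_z(ims[n],uv,z).round(1))
E
```

```text
{'t': 0.15, 'qpos': array([-1.26404234e+00,  4.23709391e-01,  1.63049418e+00, -2.83775451e-05,
        1.08860766e+00, -1.90411451e-02]), 'qvel': array([ 0.00083758, -0.00179781, -0.00174521, -0.00153812, -0.00179074,
       -0.00030977]), 'joint_torque': array([ 3.04395758e-05, -5.44986713e+01, -2.73919505e+01,  6.43983507e-02,
        2.03853648e-02, -6.00222847e-05]), 'ee_pos': array([ 199.88608016, -591.66940609,  183.96073599]), 'orientation': array([-2.55173773e+00,  1.83133330e+00,  1.55682828e-03]), 'ft_force': array([-0.88108766,  0.44957215, -0.08413143]), 'moment': array([ 0.06610495, -0.03047049, -0.01196892]), 'width': 87.59908744902981} 18.700000000000003
top collar 0.64 [277. 214.] [547.7  -3.7]
top collar 0.3 [274. 216.] [539.2   8.2]
top shell_fin 0.62 [269. 215.] [543.9  29.9]
top button_top 0.65 [276. 216.] [538.7   3.3]
top button_top 0.15 [164. 220.] [528.2 437.9]
top bolt_tab 0.42 [296. 200.] [598.9 -72.7]
top rig 0.64 [274. 214.] [550.1   6.7]
top dispenser 0.77 [130. 211.] [568.5 596.4]
top tumbler 0.68 [195. 213.] [556.  327.3]
top tumbler 0.68 [268. 214.] [5
[... 180 characters left out ...]
ape 0.49 [275. 145.] [831.9  -1.5]
scene collar 0.79 [238. 175.] [527.    0.9]
scene shell_fin 0.95 [240. 174.] [554.   11.7]
scene button_top 0.56 [236. 177.] [552.7  -2.6]
scene bolt_tab 0.5 [216. 181.] [594.8 -70.8]
scene rig 0.61 [243. 186.] [534.3  17.9]
scene rig 0.19 [215. 180.] [508.4 -91.1]
scene dispenser 0.57 [401. 198.] [570.3 598.8]
scene dispenser 0.17 [241. 187.] [536.5  12.1]
scene tumbler 0.94 [330. 193.] [557.7 339.8]
scene bowl 0.75 [365. 188.] [526.1 473.1]
scene tin 0.77 [116. 184.] [ 537.6 -463.2]
scene carton 0.79 [142. 191.] [ 571.7 -354.2]
scene carton 0.45 [242. 173.] [464.1   8. ]
scene tape 0.83 [230. 251.] [823.8  -5.9]
scene tape 0.24 [144. 195.] [ 590.7 -345.9]
```

```bash
python3 - <<'E'
import cv2,numpy as np
t=cv2.imread("pics/top0.png");s=cv2.imread("pics/scene0.png")
a=cv2.resize(t[160:270,200:350],(800,587),interpolation=cv2.INTER_CUBIC)
cv2.imwrite("pics/a.png",a)
b=np.vstack([cv2.resize(s[120:280,100:420],(600,300),interpolation=cv2.INTER_CUBIC),cv2.resize(t[110:270,100:420],(600,300),interpolation=cv2.INTER_CUBIC)])
cv2.imwrite("pics/b.png",b)
E
```

```text
(no output)
```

View pics/a.png

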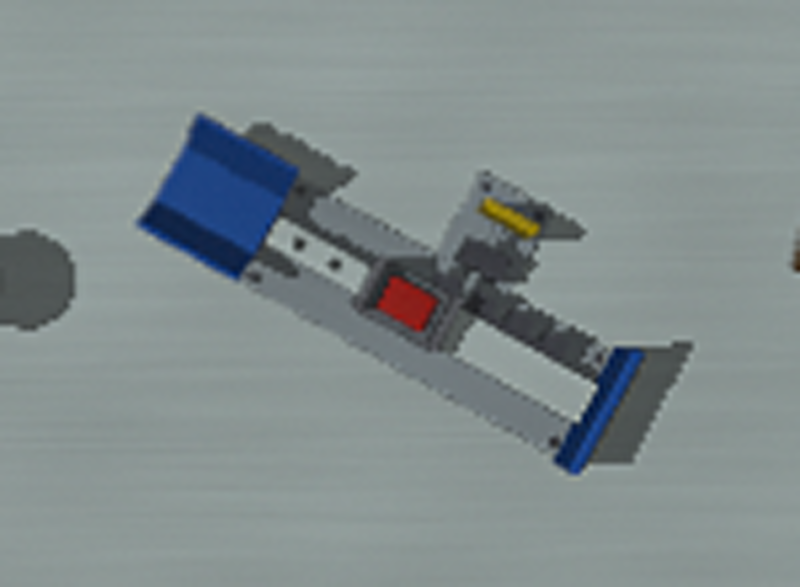

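View pics/b.png

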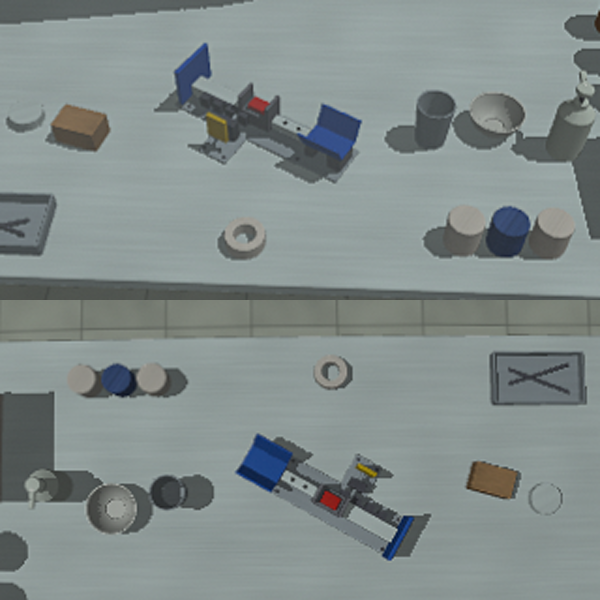

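The top view shows the shell at upper left, the end plate at lower right, the red button at about (277,216) and the yellow tab at about (296,200). So rig +x points roughly along world (-0.5,-0.87) and rig +y along (0.87,-0.5), and the bystanders are well clear. Next I'll move the wrist camera closer and turn the jaws onto rig y.

move_arm(
  motion=[
    [30,40,20,0,0,0.12,40],
    [50,80,40,0,0,0.24,40],
    [75,120,60,0,0,0.36,40],
    [95,155,80,0,0,0.48,40],
    [115,190,100,0,0,0.6,40],
  ],
)

```text
t: 1.67
ee_pos: [299.5, -428.1, 269.6]
orientation: [-2.982, 0.987, 0.0]
ft_force: [0.8, -0.2, 0.1]
width: 57.5
```

move_arm(
  motion=[
    [20,35,10,0,0,0.12,40],
    [45,70,20,0,0,0.13,40],
    [70,105,30,0,0,0.13,40],
    [90,140,40,0,0,0.13,40],
    [110,175,50,0,0,0.13,40],
  ],
)

```text
t: 2.08
ee_pos: [407.5, -257.0, 318.7]
orientation: [3.038, -0.8, 0.001]
ft_force: [1.6, -0.2, 0.1]
width: 40.4
```

move_arm(
  motion=[
    [20,35,5,0,0,0,40],
    [40,70,10,0,0,0,40],
    [60,105,15,0,0,0,40],
    [80,135,20,0,0,0,40],
    [80,135,20,0,0,0,40],
  ],
)

```text
t: 2.5
ee_pos: [489.9, -119.3, 339.2]
orientation: [-3.038, 0.792, -0.004]
ft_force: [0.2, -0.7, -0.1]
width: 40.7
```

```bash
cat >> h.py <<'E'
E
python3 - <<'E'
from h import *
w=get_image("wrist"); save(w,"w1.png"); o=get_obs(); print(o["t"],o["ee_pos"],o["orientation"],o["ft_force"])
for l,z in dict(collar=55,shell_fin=88,button_top=67,bolt_tab=90,rig=0).items():
    for d in mark_of(w,l)[:2]:
      uv=np.array(d["location"])[::-1]; print(l,round(d["p"],2),uv.round(),at_z(w,uv,z).round(1))
E
```

```text
2.55 [ 488.30482542 -121.28558845  338.45228394] [-3.03962763e+00  7.92627974e-01 -1.87423295e-03] [ 0.35573214 -0.55632029  0.58278068]
collar 0.8 [242.  80.] [533.   -2.3]
shell_fin 0.64 [240.  52.] [550.4  29.5]
button_top 0.85 [242.  77.] [535.9   0.8]
bolt_tab 0.9 [305.  98.] [607.1 -78.4]
rig 0.77 [247.  76.] [546.3   5.5]
```

View pics/w1.png

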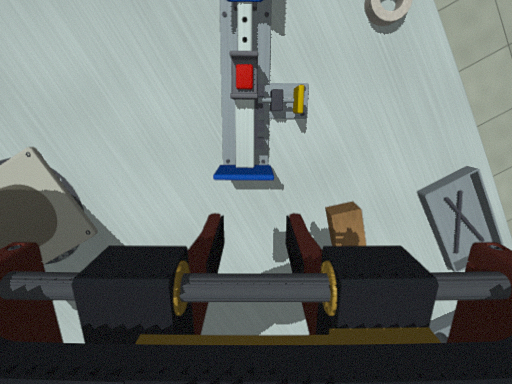

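The wrist view shows the splint nearly upright in the picture, so the jaw axis lies along rig y to within a couple of degrees. The red button is at (244,77), the yellow tab at (299,99) and the end plate at (244,172). I'll refine the rig pose by fitting the model to colour segments.

```bash
cat > fit.py <<'E'
from h import *
def box(x,y,z): return np.array([[a,b,c] for a in x for b in y for c in z],float)
# convex solids in rig frame for run, bolt travel (mm), press
def solids(run,bolt,press):
    c=10-run
    return dict(red=box((c-19,c+19),(-14,14),(58,67-press)),yel=box((23,67),(85+bolt,95+bolt),(52,90)),
                blu=box((c+154,c+164),(-50,50),(20,110)))
def masks(im):
    h=cv2.cvtColor(im["color"],cv2.COLOR_RGB2HSV).astype(int); H,S,V=h[...,0],h[...,1],h[...,2]
    return dict(red=((H<6)|(H>174))&(S>180)&(V>110),yel=(H>18)&(H<34)&(S>150)&(V>60),blu=(H>100)&(H<125)&(S>140)&(V>40))
def blob(m,uv,R=40):
    n,l,st,ce=cv2.connectedComponentsWithStats(m.astype(np.uint8))
    k=[i for i in range(1,n) if st[i,4]>=12 and np.hypot(*(ce[i]-uv))<R]
    return max(k,key=lambda i:st[i,4]) and (lambda i:(ce[i],st[i]))(max(k,key=lambda i:st[i,4])) if k else None
def toW(p,P):
    a=p[2];c,s=np.cos(a),np.sin(a)
    return P@np.array([[c,s,0],[-s,c,0],[0,0,1]])+[p[0],p[1],0]
def cen(im,P):
    h=cv2.convexHull(proj(im,P).astype(np.float32)); m=cv2.moments(h); return np.array([m["m10"],m["m01"]])/m["m00"]
E
python3 - <<'E'
from fit import *
ims=[get_image(n) for n in("top","scene","wrist")]
S=solids(0,0,0); p=np.array([545,-2,np.deg2rad(-120)])
obs=[]
for i,im in enumerate(ims):
    M=masks(im)
    for k in S:
        b=blob(M[k],cen(im,toW(p,S[k])),25)
        if b: obs.append((i,k,b[0])); print(i,k,b[0].round(1),b[1],cen(im,toW(p,S[k])).round(1))
W=[1,1,1]
for use in ((0,1,2),(2,),(0,),(1,)):
    f=lambda q:np.concatenate([cen(ims[i],toW(q,S[k]))-c for i,k,c in obs if i in use])
    r=least_squares(f,p,loss="huber",x_scale=[1,1,.01]); print(use,r.x.round(3),np.rad2deg(r.x[2]).round(2),r.fun.round(1))
E
```

```text
0 red [275.6 216.3] [271 212  10  10  58] [279.2 216. ]
0 yel [295.2 200.5] [290 197  11   7  32] [298.5 200.2]
0 blu [310.1 237.5] [304 225  13  24  74] [315.1 235.9]
1 yel [214.8 182.5] [211 180   9   6  16] [211.7 185.8]
1 blu [200.9 151.3] [194 143  16  16  38] [199.3 158.9]
2 red [244.   71.1] [236  59  17  25 417] [247.8  77. ]
2 yel [299.   94.1] [294  80  11  29 262] [302.7  99.2]
2 blu [244.5 169. ] [214 161  61  15 762] [247.4 173.2]
(0, 1, 2) [540.092  -2.     -2.099] -120.25 [ 3.7  1.   3.4  1.1  4.9 -0.2 -3.   2.2 -1.3  6.5  1.1  7.5  0.9  6.9
 -0.1  5.5]
(2,) [542.189  -2.     -2.101] -120.38 [2.2 6.8 2.  6.4 0.8 4.9]
(0,) [548.586  -2.     -2.178] -124.81 [ 3.5 -1.   4.4  0.6  3.1  0.6]
(1,) [508.509  -2.     -2.094] -120.0 [-1.9 -4.2 -0.3  0.9]
```

```bash
cat >> fit.py <<'E'
def fitpose(ims,p,S,R=25,uses=((0,1,2),(2,),(0,))):
    obs=[]
    for i,im in enumerate(ims):
        M=masks(im)
        for k in S:
            b=blob(M[k],cen(im,toW(p,S[k])),R)
            if b: obs.append((i,k,b[0]))
    for use in uses:
        s=np.array([1,1,.01])
        f=lambda d:np.concatenate([cen(ims[i],toW(p+(d-100)*s,S[k]))-c for i,k,c in obs if i in use])
        r=least_squares(f,[100,100,100.],loss="huber",diff_step=1e-3); q=p+(r.x-100)*s
        print(use,q.round(4),np.rad2deg(q[2]).round(2),r.fun.round(1))
E
python3 - <<'E'
from fit import *
ims=[get_image(n) for n in("top","scene","wrist")]
fitpose(ims,np.array([545,-2,np.deg2rad(-120)]),solids(0,0,0))
print(get_obs()["ee_pos"],get_obs()["orientation"])
E
```

```text
(0, 1, 2) [543.6233   8.5711  -2.0951] -120.04 [ 0.9  0.1  0.6  0.1  2.3 -1.2 -0.1  3.1  0.3  7.8 -0.3  0.3 -0.1 -0.3
 -1.  -0.4]
(2,) [543.79     8.0944  -2.0906] -119.78 [ 0.   0.5  0.3 -0.4 -0.3 -0.2]
(0,) [545.8393  13.0014  -2.1376] -122.47 [-0.3 -0.3  0.   0.5  0.2 -0.2]
[ 486.58770388 -124.30477107  337.93579652] [ 3.03757189e+00 -8.01689179e-01 -3.06351439e-05]
```

move_arm(
  motion=[
    [25,10,-35,0,0,0,40],
    [45,20,-70,0,0,0,40],
    [70,30,-105,0,0,0,40],
    [95,40,-140,0,0,0,40],
    [113,49,-165,0,0,0,40],
  ],
)

```text
t: 3.52
ee_pos: [600.7, -74.6, 171.1]
orientation: [3.038, -0.801, 0.0]
ft_force: [1.3, -0.3, 0.7]
width: 40.1
```

move_arm(
  motion=[
    [0,0,-10,0,0,0,40],
    [0,0,-10,0,0,0,40],
    [0,0,-10,0,0,0,40],
  ],
)

```text
t: 3.77
ee_pos: [599.1, -75.0, 162.8]
orientation: [3.038, -0.8, -0.002]
ft_force: [1.2, 0.1, 0.1]
width: 40.1
```

```bash
python3 - <<'E'
from fit import *
w=get_image("wrist"); save(w,"w2.png"); print(get_obs()["t"],get_obs()["ee_pos"],get_obs()["orientation"],get_obs()["ft_force"])
p=np.array([543.7,8.3,-2.092])
T=toW(p,np.array([[45,90,60.]]));print(T, T-get_obs()["ee_pos"])
E
```

```text
3.8167 [599.73926803 -75.30143084 164.10320526] [ 3.03780440e+00 -8.00553546e-01  1.32568370e-03] [0.12086456 0.2633059  1.07823249]
[[599.34324661 -75.53811249  60.        ]] [[  -0.39602142   -0.23668166 -104.10320526]]
```

View pics/w2.png

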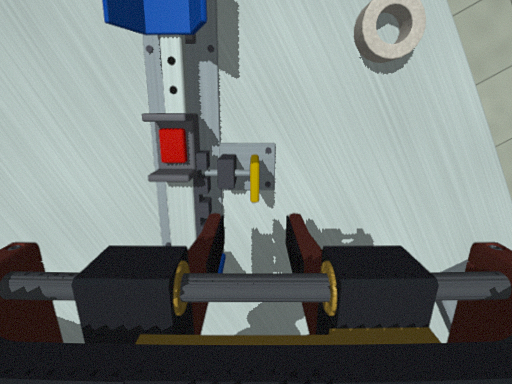

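The tab is centred between the fingers (column 255 against a finger midpoint of 256), so I'll descend to straddle it.

move_arm(
  motion=[
    [0,0,-30,0,0,0,40],
    [0,0,-60,0,0,0,40],
    [0,0,-85,0,0,0,40],
    [0,0,-102,0,0,0,40],
    [0,0,-102,0,0,0,40],
  ],
)

```text
t: 4.23
ee_pos: [598.0, -75.3, 60.0]
orientation: [3.037, -0.801, -0.004]
ft_force: [-0.5, 0.0, -0.5]
width: 40.3
```

```bash
python3 - <<'E'
from fit import *
w=get_image("scene"); s=w["color"][90:290,130:390,::-1]; cv2.imwrite("pics/s3.png",cv2.resize(s,(780,600),interpolation=cv2.INTER_CUBIC))
print(get_obs()["t"],get_obs()["ee_pos"],get_obs()["ft_force"])
E
```

```text
4.2833 [599.27995804 -75.36827475  61.7068261 ] [ 0.7092179  -0.64669853 -0.10432445]
```

View pics/s3.png

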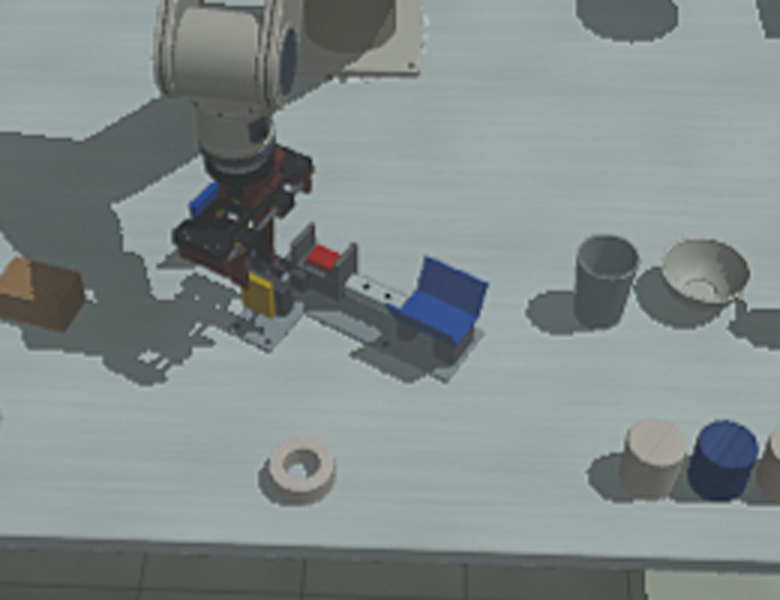

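```bash
python3 - <<'E'
from fit import *
w=get_image("scene"); p=np.array([543.7,8.3,-2.092])
im=cv2.resize(w["color"][130:230,150:280,::-1],(780,600),interpolation=cv2.INTER_CUBIC)
def dr(P,c):
    for u in (proj(w,P)-[150,130])*6+3: cv2.circle(im,tuple(int(v) for v in u),3,c,-1)
dr(toW(p,solids(0,0,0)["yel"]),(255,255,0)); dr(toW(p,solids(0,0,0)["red"]),(255,0,255))
dr(toW(p,solids(0,0,0)["blu"]),(255,0,255))
e=get_obs()["ee_pos"]; dr(e[None],(0,255,0))
a=toW(np.array([e[0],e[1],-2.092]),np.array([[x,s*y,z] for x in(-10,10) for s in(-1,1) for y in(20,34) for z in(e[2],e[2]+40)]));dr(a,(255,255,255))
cv2.imwrite("pics/s4.png",im)
v=get_image("wrist");save(v,"w4.png")
u=get_image("top");im2=u["color"][170:250,240:344,::-1];cv2.imwrite("pics/t4.png",np.vstack([im2.repeat(4,0).repeat(4,1)]))
E
```

```text
(no output)
```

View pics/s4.png

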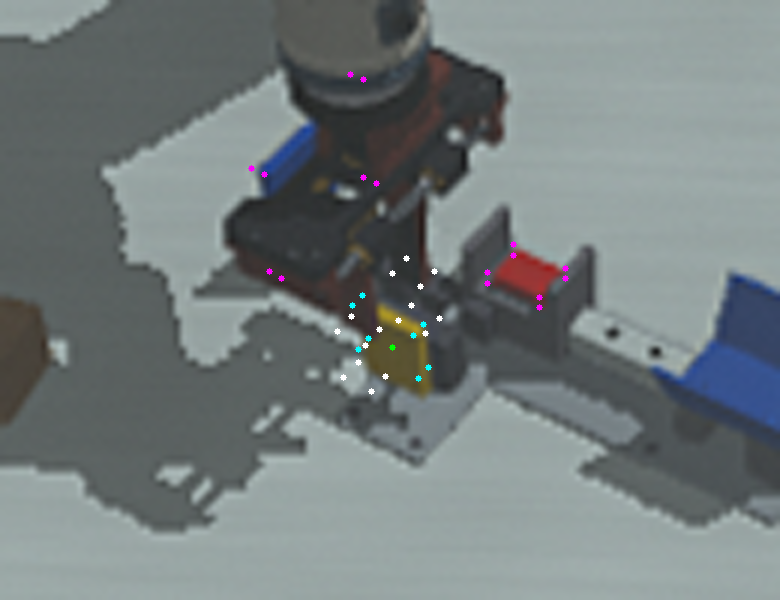

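View pics/w4.png

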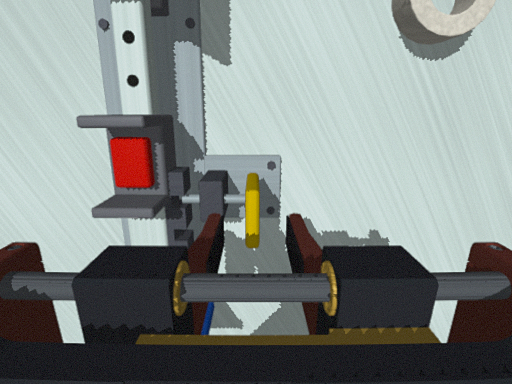

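```bash
python3 - <<'E'
from fit import *
v=get_image("wrist"); u=get_image("top"); s=get_image("scene"); e=get_obs()["ee_pos"]; print(e)
S=solids(0,0,0); S.pop("blu")
for p in ([543.7,8.3,-2.092],[545.8,13,-2.1376]):
    p=np.array(p)
    for n,im in(("w",v),("s",s),("t",u)):
        M=masks(im)
        for k in S:
            b=blob(M[k],cen(im,toW(p,S[k])),30)
            q=proj(im,toW(p,S[k])); print(n,k,cen(im,toW(p,S[k])).round(1),"model bb",q.min(0).round(),q.max(0).round(), "obs",b and (b[0].round(1),b[1][:4]))
fitpose([v],np.array([543.7,8.3,-2.092]),S,uses=((0,),))
print("tcp",proj(v,e), "fingertip pts",proj(v,toW(np.array([e[0],e[1],-2.092]),np.array([[x,y,e[2]] for x in(-10,10) for y in(-34,-20,20,34)]))).round())
E
```

```text
[600.97799357 -75.04863703  62.79584191]
w red [131.3 162.5] model bb [107. 137.] [154. 189.] obs (array([130. , 162.8]), array([110, 138,  41,  50], dtype=int32))
w yel [250.1 213.2] model bb [243. 177.] [258. 249.] obs (array([251. , 210.9]), array([244, 174,  15,  74], dtype=int32))
s red [237.2 175.5] model bb [231. 170.] [244. 181.] obs None
s yel [214.7 185.6] model bb [208. 179.] [221. 193.] obs (array([216.3, 183.3]), array([213, 181,   8,   5], dtype=int32))
t red [276.6 216.4] model bb [271. 211.] [283. 222.] obs (array([275.5, 216.3]), array([271, 212,  10,  10], dtype=int32))
t yel [295.8 200.5] model bb [290. 196.] [302. 205.] obs None
w red [129.2 155.8] model bb [106. 129.] [152. 183.] obs (array([130. , 162.8]), array([110, 138,  41,  50], dtype=int32))
w yel [246.6 211.8] model bb [238. 175.] [255. 248.] obs (array([251. , 210.9]), array([244, 174,  15,  74], dtype=int32))
s red [238.6 175.9] model bb [232. 171.] [245. 181.] obs None
s yel [215.4 185.3] model bb [209. 178.] [221. 192.] obs (array([216.3, 183.3]), array([213, 181,   8,   5], dtype=int32))
t red [275.3 216. ] model bb [269. 210.] [281. 222.] obs (array([275.5, 216.3]), array([271, 212,  10,  10], dtype=int32))
t yel [295.3 201. ] model bb [289. 197.] [301. 205.] obs None
(0,) [542.9062   8.4311  -2.0669] -118.42 [ 0.6  0.1 -0.6 -0.2]
tcp [[251.9428182  205.82707878]] fingertip pts [[208. 193.]
 [226. 194.]
 [278. 194.]
 [296. 194.]
 [209. 217.]
 [227. 218.]
 [277. 218.]
 [295. 218.]]
```

The wrist view and the projections agree that the tab lies between the fingers. The rig pose is about (543.5, 8.3), yaw about -2.085. Now I'll push outward along rig y and watch the force.

move_arm(
  motion=[
    [5,-3,0,0,0,0,40],
    [10,-6,0,0,0,0,40],
    [15,-8.5,0,0,0,0,40],
    [18,-10.5,0,0,0,0,40],
    [20,-11.5,0,0,0,0,40],
  ],
)

```text
t: 5.0
ee_pos: [620.6, -86.7, 60.9]
orientation: [-3.038, 0.8, -0.0]
ft_force: [0.5, -0.1, 0.9]
width: 40.1
```

```bash
cat > st.py <<'E'
from fit import *
import sys
p=np.array([543.5,8.3,-2.085])
def rig(e): return toW(np.array([0,0,-p[2]]),np.array([e])-[p[0],p[1],0])[0]
def state(name,run,bolt,press):
    v=get_image("wrist"); save(v,name+".png"); M=masks(v); S=solids(run,bolt,press)
    for k,P in S.items():
        c=cen(v,toW(p,P)); b=blob(M[k],c,60)
        if b:
            x=[at_z(v,np.array(b[0]),P[:,2].max()-(P[:,2].ptp()/2 if 0 else (0 if k=="red" else 8)))]
            J=np.c_[cen(v,toW(p,P+[1,0,0]))-c,cen(v,toW(p,P+[0,1,0]))-c]
            print(k,"rig shift vs model (dx,dy)",np.linalg.solve(J,b[0]-c).round(1), b[1][:4])
    o=get_obs(); f=toW(np.array([0,0,-p[2]]),o["ft_force"][None])[0]
    print("t",o["t"],"tcp world",o["ee_pos"].round(1),"rig",rig(o["ee_pos"]).round(1),"F rig",f.round(1),"w",round(o["width"],1))
if __name__=="__main__": state(sys.argv[1],*map(float,sys.argv[2:5]))
E
sed -i '/x=\[at_z/d' st.py; python3 st.py w5 0 0 0
```

```text
red rig shift vs model (dx,dy) [ 0.2 -1.2] [ 78 139  42  49]
yel rig shift vs model (dx,dy) [-8.4  2.5] [211 174  21  75]
blu rig shift vs model (dx,dy) [-10.3 -37.8] [ 66 325  19  19]
t 5.05 tcp world [620.7 -86.7  60.8] rig [ 44.8 113.9  60.8] F rig [ 0.5 -0.1 -0.3] w 39.8
```

View pics/w5.png

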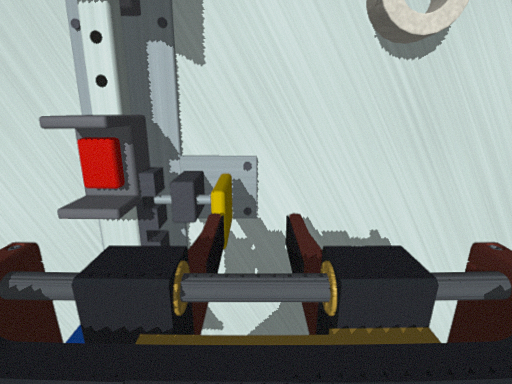

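```bash
python3 - <<'E'
from st import *
v=get_image("wrist"); e=get_obs()["ee_pos"]; C=np.linalg.inv(v["camera_from_world"]); print("cam rel tcp (rig axes)",(rig(C[:3,3])-rig(e)).round(1),"look",toW(np.array([0,0,-p[2]]),-C[None,:3,2]).round(2))
for z in (0,20,40,60):
  for x in (-10,10):
    print(z,x,proj(v,toW(p,rig(e)+np.array([[x,-34,z],[x,-20,z],[x,20,z],[x,34,z]]))).round().tolist())
g=cv2.cvtColor(v["color"],cv2.COLOR_RGB2HSV)
cv2.imwrite("pics/w6.png",cv2.resize(v["color"][150:300,170:330,::-1],(640,600),interpolation=cv2.INTER_CUBIC))
state("w5b",0,9,0)
E
```

```text
cam rel tcp (rig axes) [-71.8   1.9 201.3] look [[ 0.27  0.   -0.96]]
0 -10 [[208.0, 194.0], [226.0, 194.0], [278.0, 194.0], [296.0, 194.0]]
0 10 [[209.0, 218.0], [227.0, 218.0], [277.0, 218.0], [295.0, 218.0]]
20 -10 [[203.0, 202.0], [223.0, 202.0], [280.0, 202.0], [300.0, 202.0]]
20 10 [[205.0, 229.0], [224.0, 229.0], [279.0, 229.0], [299.0, 229.0]]
40 -10 [[198.0, 213.0], [220.0, 213.0], [283.0, 213.0], [305.0, 213.0]]
40 10 [[199.0, 241.0], [221.0, 241.0], [282.0, 241.0], [304.0, 241.0]]
60 -10 [[191.0, 225.0], [215.0, 225.0], [287.0, 225.0], [311.0, 225.0]]
60 10 [[193.0, 257.0], [217.0, 257.0], [285.0, 257.0], [309.0, 257.0]]
red rig shift vs model (dx,dy) [ 0.2 -1.3] [ 78 139  43  49]
yel rig shift vs model (dx,dy) [-7.9 -6.5] [211 174  22  75]
blu rig shift vs model (dx,dy) [-10.3 -37.9] [ 67 326  18  18]
t 5.15 tcp world [619.8 -86.4  60.7] rig [ 44.9 113.   60.7] F rig [-0.3 -0.3 -0.3] w 40.2
```

View pics/w6.png

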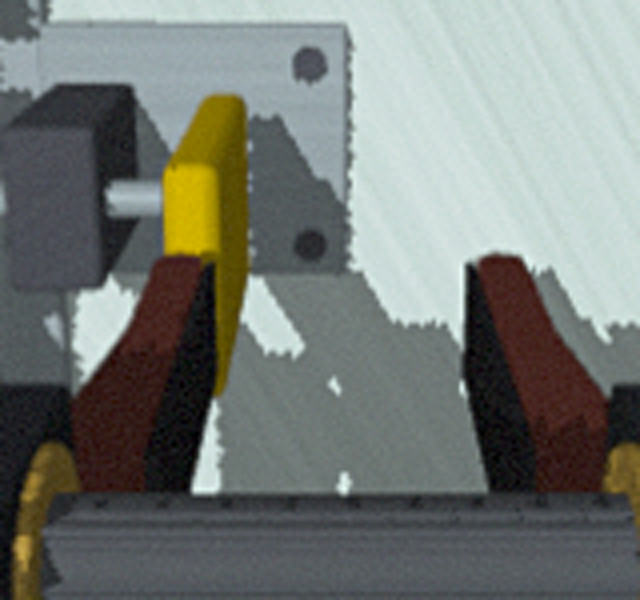

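The picture shows the left finger passing over the tab's top edge with no force, and the tab has not moved. The visible tips sit about 40 mm higher than the stated TCP (finger gap 62 px instead of 52, tip row 214 instead of 194). I'll back off to the straddle position and descend carefully against the force.

move_arm(
  motion=[
    [-10,6,0,0,0,0,40],
    [-20,11.5,0,0,0,0,40],
    [-20,11.5,-4,0,0,0,40],
    [-20,11.5,-8,0,0,0,40],
    [-20,11.5,-8,0,0,0,40],
  ],
)

```text
t: 5.57
ee_pos: [599.4, -74.6, 52.1]
orientation: [3.038, -0.8, -0.001]
ft_force: [-0.2, -1.0, 0.3]
width: 39.9
```

move_arm(
  motion=[
    [0,0,-2,0,0,0,40],
    [0,0,-4,0,0,0,40],
    [0,0,-5,0,0,0,40],
    [0,0,-6,0,0,0,40],
    [0,0,-6,0,0,0,40],
  ],
)

```text
t: 5.98
ee_pos: [599.8, -74.8, 46.7]
orientation: [3.038, -0.8, -0.0]
ft_force: [-0.4, -0.2, -0.3]
width: 40.1
```

```bash
python3 st.py w7 0 0 0; python3 -c "
from h import *
s=get_image('scene');cv2.imwrite('pics/s7.png',cv2.resize(s['color'][130:230,150:280,::-1],(780,600),interpolation=cv2.INTER_CUBIC))"
```

```text
red rig shift vs model (dx,dy) [ 0.1 -0.9] [ 99 140  45  54]
yel rig shift vs model (dx,dy) [-1.   0.5] [246 178  15  82]
t 6.0333 tcp world [599.8 -74.8  46.8] rig [44.7 89.9 46.8] F rig [ 0.7  0.2 -0.1] w 40.1
```

move_arm(
  motion=[
    [0,0,-3,0,0,0,40],
    [0,0,-6,0,0,0,40],
    [0,0,-9,0,0,0,40],
    [0,0,-10,0,0,0,40],
    [0,0,-10,0,0,0,40],
  ],
)

```text
t: 6.5
ee_pos: [599.5, -74.7, 36.4]
orientation: [3.038, -0.8, -0.001]
ft_force: [-0.1, -0.1, -0.3]
width: 39.8
```

move_arm(
  motion=[
    [0,0,-3,0,0,0,40],
    [0,0,-6,0,0,0,40],
    [0,0,-9,0,0,0,40],
    [0,0,-10,0,0,0,40],
    [0,0,-10,0,0,0,40],
  ],
)

```text
t: 6.92
ee_pos: [599.5, -74.7, 26.5]
orientation: [3.038, -0.8, -0.001]
ft_force: [-0.7, 0.7, -0.9]
width: 40.2
```

```bash
python3 st.py w8 0 0 0; python3 -c "
from h import *
s=get_image('scene');a=cv2.resize(s['color'][130:230,150:280,::-1],(585,450),interpolation=cv2.INTER_CUBIC)
w=cv2.imread('pics/w8.png')[150:300,140:355]
cv2.imwrite('pics/m8.png',np.vstack([cv2.resize(a,(430,330)),cv2.resize(w,(430,270))]))"
```

```text
red rig shift vs model (dx,dy) [ 0.2 -1.2] [ 81 144  51  59]
yel rig shift vs model (dx,dy) [-3.1  0.6] [245 184  18  89]
t 6.9667 tcp world [599.7 -74.7  26.7] rig [44.7 89.8 26.7] F rig [-0.5  0.9  0.1] w 40.1
```

View pics/m8.png

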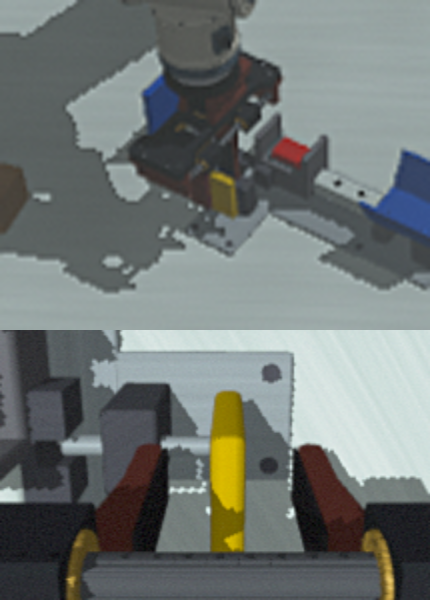

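The tab is still straddled and there is no contact at TCP z 26.7, which fits tips sitting above the stated TCP. I'll try the outward push here.

move_arm(
  motion=[
    [5,-3,0,0,0,0,40],
    [10,-6,0,0,0,0,40],
    [14,-8,0,0,0,0,40],
    [17,-10,0,0,0,0,40],
    [20,-11.5,0,0,0,0,40],
  ],
)

```text
t: 7.43
ee_pos: [620.0, -86.4, 27.0]
orientation: [-3.038, 0.8, 0.001]
ft_force: [-2.1, 0.4, 1.8]
width: 40.2
```

```bash
python3 st.py w9 0 8 0
```

```text
red rig shift vs model (dx,dy) [ 0.2 -1.7] [ 44 144  52  59]
yel rig shift vs model (dx,dy) [-2.4  2.1] [218 184  24  89]
blu rig shift vs model (dx,dy) [-49.4  -9.1] [ 67 326  18  18]
t 7.4833 tcp world [620.5 -86.7  27. ] rig [ 44.9 113.7  27. ] F rig [ 0.8 -1.2  0. ] w 40.3
```

The bolt is now at about 9 mm, so contact is made and the working tips are well above the stated TCP. I'll continue to fully out.

move_arm(
  motion=[
    [3,-2,0,0,0,0,40],
    [6,-3.5,0,0,0,0,40],
    [8,-4.5,0,0,0,0,40],
    [10,-6,0,0,0,0,40],
    [10,-6,0,0,0,0,40],
  ],
)

```text
t: 7.9
ee_pos: [628.9, -91.8, 26.6]
orientation: [-3.037, 0.801, 0.004]
ft_force: [-4.1, 4.3, 2.4]
width: 39.9
```

```bash
python3 st.py w10 0 20 0
```

```text
red rig shift vs model (dx,dy) [ 0.2 -2. ] [ 27 144  52  58]
yel rig shift vs model (dx,dy) [-2.4  0.7] [218 184  24  89]
blu rig shift vs model (dx,dy) [-51.4  -0.6] [ 62 325  23  19]
t 7.95 tcp world [628.9 -91.8  26.6] rig [ 45.1 123.6  26.6] F rig [-0.4 -4.7  1.6] w 40.3
```

move_arm(
  motion=[
    [1,-0.5,0,0,0,0,40],
    [1.8,-1,0,0,0,0,40],
    [1.8,-1,0,0,0,0,40],
  ],
)

```text
t: 8.2
ee_pos: [628.9, -91.8, 26.4]
orientation: [-3.037, 0.801, 0.01]
ft_force: [-9.1, 6.8, 5.3]
width: 40.2
```

```bash
python3 st.py w11 0 20 0
```

```text
red rig shift vs model (dx,dy) [ 0.3 -2. ] [ 27 144  52  58]
yel rig shift vs model (dx,dy) [-2.5  0.7] [218 184  24  89]
blu rig shift vs model (dx,dy) [-51.   -0.8] [ 62 325  23  19]
t 8.25 tcp world [628.9 -91.8  26.4] rig [ 45.2 123.6  26.4] F rig [ -0.9 -11.6   6.2] w 40.1
```

The bolt is at its stop: 11.6 N against the push with no further motion. Next I'll back off, rise, close the fingers and go over the button.

move_arm(
  motion=[
    [-8,5,0,0,0,0,40],
    [-13,7.5,10,0,0,0,40],
    [-13,7.5,45,0,0,0,40],
    [-13,7.5,80,0,0,0,30],
    [-13,7.5,95,0,0,0,0],
  ],
)

```text
t: 8.67
ee_pos: [621.3, -86.3, 127.0]
orientation: [-3.038, 0.8, -0.011]
ft_force: [0.9, -1.0, 0.3]
width: 29.9
```

move_arm(
  motion=[
    [-20,25,0,0,0,0,0],
    [-40,50,0,0,0,0,0],
    [-60,75,0,0,0,0,0],
    [-74,91,0,0,0,0,0],
    [-74,91,0,0,0,0,0],
  ],
)

```text
t: 9.08
ee_pos: [542.1, 7.4, 122.7]
orientation: [-3.039, 0.796, 0.001]
ft_force: [-0.5, -0.5, -0.2]
width: 0.8
```

```bash
python3 st.py w12 0 20 0
```

```text
red rig shift vs model (dx,dy) [0.5 0.2] [241 177  27  36]
yel rig shift vs model (dx,dy) [-2.4 -2.6] [346 200  31  59]
blu rig shift vs model (dx,dy) [-12.2   0.5] [250 313  10  22]
t 9.1333 tcp world [544.1   6.3 122.9] rig [  1.5   1.5 122.9] F rig [0.1 0.7 0.4] w 0.2
```

move_arm(
  motion=[
    [0,0,-20,0,0,0,0],
    [0,0,-35,0,0,0,0],
    [0,0,-47,0,0,0,0],
    [0,0,-51,0,0,0,0],
    [0,0,-51,0,0,0,0],
  ],
)

```text
t: 9.55
ee_pos: [544.6, 4.6, 70.1]
orientation: [3.037, -0.801, -0.002]
ft_force: [0.4, 0.8, -0.0]
width: 0.5
```

move_arm(
  motion=[
    [0,0,-3,0,0,0,0],
    [0,0,-6,0,0,0,0],
    [0,0,-8,0,0,0,0],
    [0,0,-9,0,0,0,0],
    [0,0,-9,0,0,0,0],
  ],
)

```text
t: 9.97
ee_pos: [544.6, 5.2, 62.0]
orientation: [-3.038, 0.8, -0.0]
ft_force: [-0.1, -0.6, 0.8]
width: 0.7
```

```bash
python3 st.py w13 0 20 0
```

```text
red rig shift vs model (dx,dy) [-6.8 -1.6] [232 194  36  44]
yel rig shift vs model (dx,dy) [-10.2  -5.6] [363 220  45  53]
t 10.0167 tcp world [544.7   5.3  62.1] rig [ 2.1  2.5 62.1] F rig [ 0.4 -0.  -0.8] w 0.6
```

move_arm(
  motion=[
    [-0.5,0,-6,0,0,0,0],
    [-1,0.5,-12,0,0,0,0],
    [-2,0.5,-18,0,0,0,0],
    [-2,0.5,-24,0,0,0,0],
    [-2,0.5,-28,0,0,0,0],
  ],
)

```text
t: 10.43
ee_pos: [542.0, 5.8, 32.9]
orientation: [3.038, -0.8, -0.002]
ft_force: [-0.4, 0.4, -0.0]
width: 0.8
```

```bash
python3 st.py w14 0 20 0
```

```text
red rig shift vs model (dx,dy) [-11.2  -3.2] [233 206  41  35]
yel rig shift vs model (dx,dy) [-21.1 -11.1] [379 233  59  40]
t 10.4833 tcp world [541.7   5.7  32.4] rig [ 3.1 -0.3 32.4] F rig [-0.2 -0.4 -0.4] w 0.6
```

View pics/w14.png

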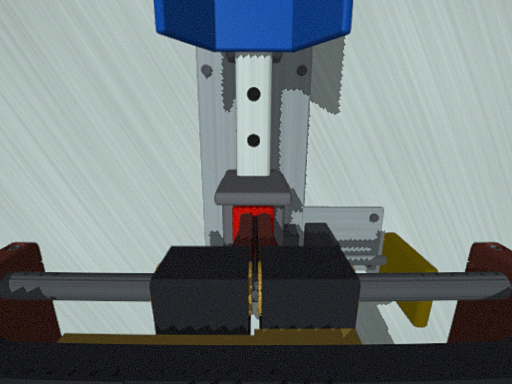

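The fingertip is over the red button (about (253,225)) between the fins, and the tab at (405,280) lies beside the gripper. I'll descend slowly to contact.

move_arm(
  motion=[
    [0,0,-2,0,0,0,0],
    [0,0,-4,0,0,0,0],
    [0,0,-5,0,0,0,0],
    [0,0,-6,0,0,0,0],
    [0,0,-6,0,0,0,0],
  ],
)

```text
t: 10.9
ee_pos: [542.8, 5.7, 28.1]
orientation: [-3.038, 0.8, -0.0]
ft_force: [-1.3, -0.9, 3.0]
width: 0.3
```

move_arm(
  motion=[
    [0,0,-1,0,0,0,0],
    [0,0,-2,0,0,0,0],
    [0,0,-3,0,0,0,0],
    [0,0,-3,0,0,0,0],
  ],
)

```text
t: 11.23
ee_pos: [542.8, 5.7, 25.0]
orientation: [-3.038, 0.8, -0.0]
ft_force: [-0.7, 1.0, 3.8]
width: 0.4
```

move_arm(
  motion=[
    [0,0,-1.5,0,0,0,0],
    [0,0,-3,0,0,0,0],
    [0,0,-4,0,0,0,0],
    [0,0,-4.5,0,0,0,0],
    [0,0,-4.5,0,0,0,0],
  ],
)

```text
t: 11.65
ee_pos: [542.8, 5.7, 20.4]
orientation: [-3.038, 0.8, -0.0]
ft_force: [-1.1, -0.1, 6.3]
width: 0.3
```

move_arm(
  motion=[
    [0,0,0,0,0,0,0],
    [0,0,0,0,0,0,0],
  ],
)

```text
t: 11.82
ee_pos: [542.8, 5.8, 20.5]
orientation: [-3.038, 0.8, -0.0]
ft_force: [-1.6, 0.0, 5.8]
width: 0.3
```

move_arm(
  motion=[
    [2,3.5,0,0,0,0,0],
    [4,7,0,0,0,0,0],
    [6,10.5,0,0,0,0,0],
    [8,14,0,0,0,0,0],
    [10,17.5,0,0,0,0,0],
  ],
)

```text
t: 12.23
ee_pos: [552.5, 23.0, 20.4]
orientation: [3.038, -0.8, -0.0]
ft_force: [-2.1, -2.0, 5.2]
width: 0.3
```

```bash
python3 st.py w15 0 20 8
```

```text
red rig shift vs model (dx,dy) [-28.  -11.2] [231 214  10  30]
yel rig shift vs model (dx,dy) [ 0.  -1.3] [381 301  62  43]
t 12.2833 tcp world [553.   23.6  20.5] rig [-18.    0.8  20.5] F rig [ 0.9 -1.7  6.2] w 0.7
```

```bash
cat > ep.py <<'E'
from st import *
old={"top":cv2.imread("pics/top0.png")[:,:,::-1],"scene":cv2.imread("pics/scene0.png")[:,:,::-1]}
def ep():
  for n in old:
    im=get_image(n); P=solids(0,0,0)["blu"]; c=cen(im,toW(p,P)); J=cen(im,toW(p,P-[10,0,0]))-c
    a=blob(masks({"color":old[n]})["blu"],c,20); b=blob(masks(im)["blu"],c,20)
    if a and b: print(n,"runner est",((b[0]-a[0])@J/(J@J)*10).round(1),"blob areas",a[1][4],b[1][4],"perp",(b[0]-a[0]).round(1))
if __name__=="__main__": ep()
E
python3 ep.py; python3 - <<'E'
import cv2
for n in("w14","w15"):
    g=cv2.imread(f"pics/{n}.png",0); print(n,[(c,g[100:250:2,c].tolist()) for c in (224,)])
E
```

```text
top runner est 20.0 blob areas 132 117 perp [-4.5 -2.5]
scene runner est 58.3 blob areas 37 36 perp [13.   4.5]
w14 [(224, [77, 75, 98, 75, 85, 152, 156, 153, 152, 148, 149, 154, 151, 155, 155, 155, 153, 157, 153, 150, 151, 157, 156, 151, 154, 155, 156, 154, 156, 154, 157, 156, 150, 156, 152, 158, 161, 141, 83, 59, 61, 63, 64, 61, 66, 62, 77, 97, 103, 99, 96, 94, 66, 91, 90, 98, 88, 91, 93, 91, 93, 92, 88, 90, 90, 85, 92, 84, 87, 88, 85, 75, 50, 30, 19])]
w15 [(224, [82, 77, 80, 84, 81, 81, 82, 78, 80, 82, 81, 81, 74, 79, 77, 80, 76, 82, 79, 159, 151, 157, 153, 154, 155, 155, 156, 153, 156, 158, 159, 156, 152, 154, 155, 155, 159, 135, 58, 58, 68, 66, 61, 65, 60, 60, 65, 58, 62, 70, 81, 102, 107, 104, 103, 101, 91, 90, 100, 101, 98, 100, 100, 101, 103, 105, 105, 100, 102, 102, 96, 99, 104, 55, 23])]
```

```bash
cat > fin.py <<'E'
from st import *
# runner from the shell-side fin's top edge (rig x = -25-run, z 88) in the wrist view, beside the tube
def fin(v):
    g=v["color"].astype(float).mean(2)
    def row(r,y): return proj(v,toW(p,np.array([[-25-r,y,88.]])))[0]
    R=np.arange(-5,65,.25); ys=np.arange(-19,-8)
    prof=np.array([[cv2.remap(g.astype(np.float32),np.float32([[row(r,y)[0]]]),np.float32([[row(r,y)[1]]]),1)[0,0] for r in R] for y in ys]).mean(0)
    d=np.zeros_like(prof); d[6:-6]=[prof[i-6:i].mean()-prof[i+1:i+7].mean() for i in range(6,len(R)-6)]
    o=np.argsort(-d); return R[o[0]],round(d[o[0]],1)
if __name__=="__main__": print("fin edge runner",fin(get_image("wrist")),get_obs()["ee_pos"].round(1))
E
python3 fin.py
```

```text
fin edge runner (np.float64(20.5), np.float32(31.4)) [553.   23.5  20.5]
```

Two measurements, the end plate in the top view and the fin edge in the wrist view, both put the runner at about 20 mm, so the collar was dragged along by the button. I'll release the button and then push the fin.

move_arm(
  motion=[
    [0,0,4,0,0,0,0],
    [0,0,8,0,0,0,0],
    [0,0,12,0,0,0,0],
    [0,0,14,0,0,0,0],
    [0,0,14,0,0,0,0],
  ],
)

```text
t: 12.85
ee_pos: [552.9, 23.2, 34.9]
orientation: [-3.038, 0.8, -0.001]
ft_force: [-0.8, 0.3, 0.3]
width: 0.5
```

move_arm(
  motion=[
    [1,1.7,0,0,0,0,0],
    [2,3.5,0,0,0,0,0],
    [3,5.2,0,0,0,0,0],
    [4,7,0,0,0,0,0],
    [5,8.7,0,0,0,0,0],
  ],
)

```text
t: 13.27
ee_pos: [557.6, 32.2, 34.3]
orientation: [3.038, -0.8, -0.0]
ft_force: [0.6, 0.2, 0.2]
width: 0.1
```

```bash
python3 fin.py; python3 st.py w16 20 20 9
```

```text
fin edge runner (np.float64(20.5), np.float32(30.5)) [557.9  32.4  34.4]
red rig shift vs model (dx,dy) [ -9.  -11.7] [233 222   7  19]
yel rig shift vs model (dx,dy) [ 1.6 -0.7] [372 301  54  43]
t 13.3667 tcp world [557.8  32.3  34.3] rig [-27.9   0.6  34.3] F rig [ 0.3 -0.  -0.4] w 0.8
```

move_arm(
  motion=[
    [1,1.7,0,0,0,0,0],
    [2,3.5,0,0,0,0,0],
    [3,5.2,0,0,0,0,0],
    [4,7,0,0,0,0,0],
    [4,7,0,0,0,0,0],
  ],
)

```text
t: 13.78
ee_pos: [561.7, 39.3, 34.4]
orientation: [-3.038, 0.8, 0.0]
ft_force: [-0.1, -0.2, -0.1]
width: 0.2
```

```bash
python3 fin.py
```

```text
fin edge runner (np.float64(28.0), np.float32(31.1)) [561.7  39.2  34.4]
```

move_arm(
  motion=[
    [0.5,0.9,0,0,0,0,0],
    [1,1.7,0,0,0,0,0],
    [1.3,2.2,0,0,0,0,0],
    [1.3,2.2,0,0,0,0,0],
  ],
)

```text
t: 14.17
ee_pos: [562.8, 41.2, 34.4]
orientation: [3.038, -0.8, -0.0]
ft_force: [-0.8, -2.0, -0.7]
width: 0.1
```

```bash
python3 fin.py
```

```text
fin edge runner (np.float64(30.25), np.float32(31.4)) [562.8  41.2  34.4]
```

move_arm(
  motion=[
    [0.5,0.9,0,0,0,0,0],
    [1,1.7,0,0,0,0,0],
    [1,1.7,0,0,0,0,0],
  ],
)

```text
t: 14.47
ee_pos: [563.3, 42.2, 34.4]
orientation: [3.037, -0.799, -0.002]
ft_force: [-1.4, -6.9, 1.2]
width: 0.4
```

```bash
python3 fin.py
```

```text
fin edge runner (np.float64(31.5), np.float32(32.3)) [563.3  42.1  34.4]
```

The force rose to 7 N with the runner at about 31 mm, so the pin has snapped into the next hole at the end of its play. I'll back off, rise and check.

move_arm(
  motion=[
    [-2,-3,0,0,0,0,0],
    [-4,-7,0,0,0,0,0],
    [-4,-7,30,0,0,0,0],
    [-4,-7,65,0,0,0,20],
    [-4,-7,95,0,0,0,40],
  ],
)

```text
t: 14.93
ee_pos: [559.8, 35.9, 130.7]
orientation: [-3.038, 0.8, 0.001]
ft_force: [1.0, -0.0, -0.2]
width: 10.6
```

move_arm(
  motion=[
    [0,0,0,0,0,0,40],
    [0,0,0,0,0,0,40],
  ],
)

```text
t: 15.1
ee_pos: [561.5, 36.0, 131.4]
orientation: [-3.036, 0.8, -0.007]
ft_force: [-0.2, 0.5, -0.6]
width: 23.5
```

```bash
python3 fin.py; python3 ep.py; for pr in 0 9; do python3 st.py w17 30 20 $pr; done; python3 - <<'E'
from st import *
v=get_image("wrist")
for pr in(0,9):
    q=proj(v,toW(p,solids(30,20,pr)["red"])); print("model red bb",pr,q.min(0).round(),q.max(0).round())
b=toW(p,np.array([[45,110,26.5]])); print("target",b,b-get_obs()["ee_pos"])
E
```

```text
fin edge runner (np.float64(31.25), np.float32(31.3)) [560.1  35.9 129.8]
top runner est 30.7 blob areas 132 107 perp [-6.9 -3.8]
scene runner est 59.9 blob areas 37 82 perp [12.2  7.3]
red rig shift vs model (dx,dy) [-1.1  0.5] [241 177  27  35]
yel rig shift vs model (dx,dy) [ 37.5 -33.3] [314 261  15  55]
blu rig shift vs model (dx,dy) [-13.9  -0.1] [210 302  88  33]
t 15.3 tcp world [558.8  35.8 128. ] rig [-31.5  -0.2 128. ] F rig [-0.4  0.4 -0.3] w 38.7
red rig shift vs model (dx,dy) [0.6 0.5] [241 177  27  35]
yel rig shift vs model (dx,dy) [ 37.5 -28.1] [318 261  17  55]
blu rig shift vs model (dx,dy) [-13.9  -0. ] [210 302  88  33]
t 15.35 tcp world [558.9  35.8 128. ] rig [-3.15e+01 -1.00e-01  1.28e+02] F rig [-0.3 -0.1 -0.6] w 39.6
model red bb 0 [239. 176.] [267. 214.]
model red bb 9 [240. 176.] [267. 211.]
target [[617.14243865 -84.98339203  26.5       ]] [[  58.13591612 -120.8264316  -101.59794996]]
```

Runner is at about 31 mm (fin 31.25, top view 30.7), and the red blob fits the button-out model with the same 31.1. Next I'll send the bolt home.

move_arm(
  motion=[
    [15,-32,0,0,0,0,40],
    [30,-64,0,0,0,0,40],
    [45,-96,0,0,0,0,40],
    [58,-121,0,0,0,0,40],
    [58,-121,0,0,0,0,40],
  ],
)

```text
t: 15.82
ee_pos: [619.9, -89.4, 128.6]
orientation: [3.036, -0.805, 0.002]
ft_force: [0.3, -0.5, 0.1]
width: 39.8
```

move_arm(
  motion=[
    [0,0,0,0,0,0,40],
    [0,0,0,0,0,0,40],
  ],
)

```text
t: 15.98
ee_pos: [616.9, -84.7, 128.4]
orientation: [-3.038, 0.801, 0.004]
ft_force: [0.7, 1.1, 0.4]
width: 40.0
```

```bash
python3 st.py w18 30 20 0
```

```text
red rig shift vs model (dx,dy) [-1.4 -0.7] [122  97  32  41]
yel rig shift vs model (dx,dy) [-0.8  0.1] [249 160  10  54]
blu rig shift vs model (dx,dy) [-32.3  44. ] [184 245   7   5]
t 16.0333 tcp world [616.9 -84.2 128.6] rig [ 44.5 109.4 128.6] F rig [ 0.5 -0.6 -0.8] w 39.8
```

View pics/w18.png

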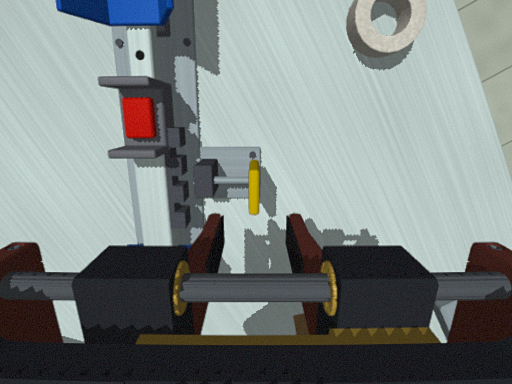

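The bolt is out, with the tab at (254,187) centred between the fingers. Only one dark hole still shows ahead of the collar, so it has moved by one hole and the button is up. Descending.

move_arm(
  motion=[
    [0,0,-30,0,0,0,40],
    [0,0,-60,0,0,0,40],
    [0,0,-85,0,0,0,40],
    [0,0,-102,0,0,0,40],
    [0,0,-102,0,0,0,40],
  ],
)

```text
t: 16.45
ee_pos: [614.3, -83.2, 23.7]
orientation: [3.038, -0.797, -0.011]
ft_force: [-0.5, 0.5, -0.6]
width: 39.8
```

move_arm(
  motion=[
    [-5,3,0,0,0,0,40],
    [-10,6,0,0,0,0,40],
    [-15,8.5,0,0,0,0,40],
    [-20,11.5,0,0,0,0,40],
    [-24,14,0,0,0,0,40],
  ],
)

```text
t: 16.87
ee_pos: [594.7, -71.0, 28.9]
orientation: [-3.038, 0.8, -0.005]
ft_force: [2.1, -2.4, 2.6]
width: 40.2
```

```bash
python3 st.py w19 30 7 0
```

```text
red rig shift vs model (dx,dy) [-1.4 -0.9] [86 90 52 65]
yel rig shift vs model (dx,dy) [-2.4  2.5] [268 184  23  89]
blu rig shift vs model (dx,dy) [-14.2 -38.6] [ 72 331  13  13]
t 16.9167 tcp world [593.8 -70.6  28.7] rig [44.  82.6 28.7] F rig [0.  1.5 0.7] w 40.0
```

move_arm(
  motion=[
    [-2,1.2,0,0,0,0,40],
    [-4,2.4,0,0,0,0,40],
    [-6,3.5,0,0,0,0,40],
    [-7,4,0,0,0,0,40],
    [-7,4,0,0,0,0,40],
  ],
)

```text
t: 17.33
ee_pos: [586.9, -67.1, 27.5]
orientation: [-3.038, 0.8, -0.0]
ft_force: [1.6, -0.3, 1.8]
width: 40.0
```

```bash
python3 st.py w20 30 0 0
```

```text
red rig shift vs model (dx,dy) [-1.4 -0.7] [99 89 53 66]
yel rig shift vs model (dx,dy) [-2.6  0.9] [268 184  24  90]
t 17.3833 tcp world [586.8 -67.1  27.4] rig [44.3 74.8 27.4] F rig [0.1 1.3 1.5] w 40.0
```

move_arm(
  motion=[
    [-1,0.5,0,0,0,0,40],
    [-2,1,0,0,0,0,40],
    [-2.5,1.4,0,0,0,0,40],
    [-2.5,1.4,0,0,0,0,40],
  ],
)

```text
t: 17.72
ee_pos: [585.8, -66.4, 27.5]
orientation: [3.038, -0.8, 0.004]
ft_force: [6.9, -3.7, -1.7]
width: 40.1
```

```bash
python3 st.py w21 30 0 0
```

```text
red rig shift vs model (dx,dy) [-1.4 -0.6] [101  89  53  66]
yel rig shift vs model (dx,dy) [-2.6 -0.4] [268 184  24  90]
t 17.7667 tcp world [585.8 -66.4  27.5] rig [44.3 73.6 27.5] F rig [ 0.   7.8 -2.6] w 39.7
```

The bolt is home: 7.8 N at the stop, and the 50.0 mm between the two stops equals 30 mm of slack plus 20 mm of travel. Now I'll back off, rise clear and check.

move_arm(
  motion=[
    [7,-4,0,0,0,0,40],
    [13,-7.5,5,0,0,0,40],
    [13,-7.5,40,0,0,0,40],
    [13,-7.5,80,0,0,0,40],
    [13,-7.5,120,0,0,0,40],
  ],
)

```text
t: 18.18
ee_pos: [596.0, -73.2, 147.7]
orientation: [3.038, -0.8, -0.007]
ft_force: [0.8, 0.4, -0.1]
width: 39.8
```

move_arm(
  motion=[
    [0,0,30,0,0,0,40],
    [0,0,30,0,0,0,40],
    [0,0,30,0,0,0,40],
    [0,0,30,0,0,0,40],
  ],
)

```text
t: 18.52
ee_pos: [596.5, -73.2, 176.6]
orientation: [3.038, -0.8, -0.003]
ft_force: [-0.0, 0.3, -0.0]
width: 40.1
```

```bash
python3 st.py w22 30 0 0; python3 fin.py; python3 ep.py
```

```text
red rig shift vs model (dx,dy) [-1.4 -0.3] [164  99  26  35]
yel rig shift vs model (dx,dy) [-0.7  0.1] [253 154   9  44]
blu rig shift vs model (dx,dy) [-14.5 -16.5] [146 229  51  20]
t 18.5667 tcp world [596.  -73.1 175.8] rig [ 45.1  85.8 175.8] F rig [ 0.7  0.3 -0. ] w 40.1
fin edge runner (np.float64(22.5), np.float32(68.6)) [596.  -73.1 175.5]
top runner est 31.4 blob areas 132 27 perp [ -2.5 -12.2]
scene runner est 59.1 blob areas 37 13 perp [ 9.3 13.1]
```

```bash
python3 -c "
from workcell import *
print(close_job())"
```

```text
the job is handed in; nothing more can be done
None
```

The splint is one hole shorter, the lock bolt is back home and the job is handed in at about 18.6 s. No verdict was reported. I slid the bolt out to its stop, pressed the button (about 8 mm), dragged the collar about 20 mm, let go, pushed the fin until the pin caught in the next hole, then pushed the bolt home.

**Last checks:**
- **Bolt:** home to about 0.1 mm in the wrist view. The two stops lay 50.0 mm apart, which matches 30 mm of finger slack plus 20 mm of bolt travel.
- **Runner:** about 31.4 mm from the red button, inside the 27–33 mm window and at the end of its play. The fin edge gave 31.25 mm before the bolt went in.
- **Button:** out. The blob size alone barely separates out from pressed, but the runner reading only agrees with the fin edge if the button is out, and the collar was blocked at about 7 N.
- **Robot:** clear of everything at TCP z 176, with force near zero. I never went near the other things, but I did not re-measure them at the end.

**Checks that disagreed:**
- **Fingertips:** they touched about 38 mm higher than the stated TCP, so my first push passed over the tab. I found the real height by descending slowly against the force.
- **Fin edge from the final viewpoint:** it gave 22.5 mm with the camera in a different place; I took it as a wrong edge and did not use it.
- **Scene camera:** its end-plate estimate stayed near 59 mm throughout and was discarded, because it already read that when the other two checks gave 20 mm.
- **Top view at the end:** it gave 31.4 mm, but with the end plate mostly hidden, so it counts for little.

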